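# Sort salvaged capacitors into colour-coded trays on a repair bench

### The arm

A 6-joint arm with a two-finger parallel gripper is mounted at the origin on the work surface. World frame = base frame: x ahead of the robot, y to its left, z up, the work surface at z = 0. Lengths are in mm, angles in rad, forces in N, time in s.
With the tool pointing down it reaches from about 350 to 725 mm from the base axis. Payload 6 kg.
Tool frame: the origin (TCP) lies midway between the tips of the shut fingers; the grasp point (between the pads) lies 19 mm behind it; z points along the fingers, y is the line along which they close (so a half turn about z gives the same grasp; the last joint's range is limited). The gripper opens to 85 mm and grips with 20 to 120 N. Pads are 22 mm wide; open, the fingers measure 114 mm over their backs; the gripper's body (76 mm by 85 mm) begins 54 mm behind the grasp point. The pads swing forward as they close: fully open they stand 13 mm farther back than shut.
Start: joints at [1.52, 0.04, 0.085, 0, -1.615, -0.334], TCP at [225.197, 556.111, 231.261] pointing down, gripper open.
Joint ranges: [-2.56, 2.56], [-1.29, 2.01], [-1.08, 1.49], [-3.29, 1.98], [-2.81, -0.18], [-2.99, 2.99]. Speed limits (rad/s): [2.57, 2.57, 3.01, 3.14, 3.14, 3.14].

### API

Orientations are given as [roll, pitch, yaw] about the fixed x, y, z axes, in that order (R = Rz(yaw) Ry(pitch) Rx(roll)).
In Python, from rig import * gives the robot as it stands.
- The arm moves only by the tool carry_out, never from a script. Its argument "deltas" is a list of rows, each a list of 5 numbers: the finger opening in mm, from 0 to 85.4, then the shift along the tool's x, y, z in mm, then the turn about the tool's z in degrees. In form: [[gripper, x, y, z, twist], ...]. A call has 1 to 5 rows; each row shifts and turns the commanded pose from where the row before left it, along the tool's axes as they then stand; what a row does not reach is not made up. A row lasts 1/12 s, in which the tool goes at most 41.7 mm and 7.16 degrees, less where a joint would pass 70% of its speed; a pose out of reach is approached as far as the arm can. A call with a gripper value outside its range is refused whole. The fingers move at their own pace and stop on an object; "grip_force" is the grip in N (left out, the last holds). Time passes only in rows, so rows that do not move let the fingers close. It gives the time, the measured TCP pose, the force, the opening and the grip force at its end, in the units of the state.
- get_state(): the state, without advancing time (a new reading comes with each control period).
- read_camera(name): name is "scene" or "top" or "wrist"; returns the picture (480x640x3 uint8, red, green, blue); there is no depth.
- camera_params(name): a dict with "intrinsics" (3x3 intrinsics, pixels), "xyz" and "rotation" of the camera in the world; the wrist camera has in their place "mount" (4x4, takes a point from camera to tool coordinates, whose origin is the TCP and whose axes are the flange's). Camera axes: x right, y up, looking along -z (the intrinsics and any distortion apply to the point x, -y, -z); pixel columns grow to the right and rows downward; lengths in mm; the calibration is good to about 2 mm. A picture is of the moment at which its call begins: read the wrist's pose just before it. camera_params takes no time and is no camera call.
- sign_off(): hands the job in; it is judged then, once.
The state is a dict: "clock": time; "q": joint angles; "joint_vel": joint speeds; "joint_torque": joint torques, N m; "tcp_pos": TCP position; "ee_rot": TCP orientation; "contact_force": force on the tool from outside, world axes, zero at the start; "torque": the same for the moment, N m; "gripper_width": opening from 0.0 (shut) to 1.0 (fully open); "gripper_force": force on a finger pad.
Only numpy, scipy, OpenCV 4.12 (cv2) and the standard library are available. Lean on these libraries where they do the work, as an engineer would, in place of code of your own. Each camera call takes 0.05 s, during which the arm holds its last target. There are 200 camera calls.

### The job

Pick out the four coloured capacitors from the salvaged parts on the bench mat and stand each one upright on the floor of the small tray of its own colour, blue in blue, green in green, yellow in yellow and red in red. Leave the two black capacitors standing where they are, and let go of everything when you are done.

Things in the scene. Friction and masses are not known exactly. Their poses are not given: they have to be found in the camera images.
- cap_blue_mid (a point): Centre, half-way up, of the loose blue capacitor: an upright smooth round can, 30 mm in diameter and 50 mm tall, 30 to 65 g, with a blue sleeve whose rim shows round a small silver disc on top, and a white stripe down its side. Its z axis points up along the can. It stands on a grey mat whose top is 2 mm above the work surface.
- cap_green_mid (a point): Centre, half-way up, of the loose green capacitor: an upright smooth round can, 30 mm in diameter and 45 mm tall, 30 to 65 g, with a green sleeve whose rim shows round a small silver disc on top, and a white stripe down its side. Its z axis points up along the can. It stands on a grey mat whose top is 2 mm above the work surface.
- cap_yellow_mid (a point): Centre, half-way up, of the loose yellow capacitor: an upright smooth round can, 30 mm in diameter and 55 mm tall, 30 to 65 g, with a yellow sleeve whose rim shows round a small silver disc on top, and a white stripe down its side. Its z axis points up along the can. It stands on a grey mat whose top is 2 mm above the work surface.
- cap_red_mid (a point): Centre, half-way up, of the loose red capacitor: an upright smooth round can, 30 mm in diameter and 60 mm tall, 30 to 65 g, with a red sleeve whose rim shows round a small silver disc on top, and a white stripe down its side. Its z axis points up along the can. It stands on a grey mat whose top is 2 mm above the work surface.
- tray_blue: The blue tray: a small square open black tray, fixed to the mat, with a blue floor and blue rim edges. 56 x 56 mm outside, 50 x 50 mm inside, 12 mm high; walls and floor 3 mm thick. Origin at the centre of its underside (on the mat), so the inside floor is 3 mm above it; z up, x and y along the sides.
- tray_green: The green tray: a small square open black tray, fixed to the mat, with a green floor and green rim edges. 56 x 56 mm outside, 50 x 50 mm inside, 12 mm high; walls and floor 3 mm thick. Origin at the centre of its underside (on the mat), so the inside floor is 3 mm above it; z up, x and y along the sides.
- tray_yellow: The yellow tray: a small square open black tray, fixed to the mat, with a yellow floor and yellow rim edges. 56 x 56 mm outside, 50 x 50 mm inside, 12 mm high; walls and floor 3 mm thick. Origin at the centre of its underside (on the mat), so the inside floor is 3 mm above it; z up, x and y along the sides.
- tray_red: The red tray: a small square open black tray, fixed to the mat, with a red floor and red rim edges. 56 x 56 mm outside, 50 x 50 mm inside, 12 mm high; walls and floor 3 mm thick. Origin at the centre of its underside (on the mat), so the inside floor is 3 mm above it; z up, x and y along the sides.
- black_a_mid (a point): Centre, half-way up, of a loose black capacitor to be left alone: upright round can, 30 mm in diameter, 50 mm tall, black sleeve round a small silver disc on top. z axis up. Unlisted loose parts stand among these things: a copper-wound ring choke (about 43 mm across, 18 mm high) and a finned aluminium heat sink (40 x 30 x 24 mm); neighbours' centres are at least 70 mm apart. At the edge of the mat, clear of them, lie a green circuit board and a brush.
- black_b_mid (a point): Centre, half-way up, of a loose black capacitor to be left alone: upright round can, 30 mm in diameter, 55 mm tall, black sleeve round a small silver disc on top. z axis up. Unlisted loose parts stand among these things: a copper-wound ring choke (about 43 mm across, 18 mm high) and a finned aluminium heat sink (40 x 30 x 24 mm); neighbours' centres are at least 70 mm apart. At the edge of the mat, clear of them, lie a green circuit board and a brush.

How it is judged:
By the outcome, as a careful person would: the job done as asked, in the order asked, and still so for the second after the job is handed in, with the robot touching nothing.
It also fails if it takes over 88 s, if anything falls off the work surface, if the arm or the gripper's body presses on something with over 40 N, if the wrist force passes 120 N, or if a joint passes its speed limit or range.

## Working session

There is one attempt and no reset: what is moved stays moved. The work goes in short steps, Python scripts to look and compute and a tool call to move; the robot and the scene stay as the last step left them, time stands still between calls to the robot, and variables do not carry over. Pictures are saved under pics/ and viewed, at most 14 in all, crops included, and the job is handed in when it is done.

Besides the shell and the picture viewer there is one more tool, called by a JSON object that holds its "api" and its "payload". carry_out: Moves the arm, as the interface text tells. Its arguments: {"type":"object","properties":{"deltas":{"type":"array","items":{"type":"array","items":{"type":"number"}}},"grip_force":{"type":"number"}},"required":["deltas"]}

```bash
mkdir -p pics; ls; python3 - <<'E'
from rig import *
import cv2
s=get_state();print(s['clock'],s['tcp_pos'],s['ee_rot'],s['gripper_width'],s['contact_force'])
for n in ["top","scene"]:
    p=camera_params(n);print(n,p)
    cv2.imwrite(f"pics/{n}0.png",read_camera(n)[:,:,::-1])
print(camera_params("wrist"))
E
```

```text
pics
0.0 [224.99956056 555.85620982 230.24596424] [ 3.13977595e+00 -1.30757065e-04 -3.84775235e-01] 0.9999434840005166 [-0.9145756  -0.32628725  0.29396359]
top {'intrinsics': array([[447.81831592,   0.        , 323.95081729],
       [  0.        , 447.81831592, 241.0298575 ],
       [  0.        ,   0.        ,   1.        ]]), 'xyz': array([419.58865293,  21.41456814, 866.20786072]), 'rotation': array([ 0.16459604, -0.01081178, -1.55759481])}
scene {'intrinsics': array([[448.15119094,   0.        , 314.21224086],
       [  0.        , 448.15119094, 232.36496785],
       [  0.        ,   0.        ,   1.        ]]), 'xyz': array([1016.18291149,  244.04077131,  548.9909483 ]), 'rotation': array([0.79907431, 0.00403589, 2.07931889])}
{'intrinsics': array([[369.46604322,   0.        , 326.70906232],
       [  0.        , 369.46604322, 241.63175759],
       [  0.        ,   0.        ,   1.        ]]), 'mount': array([[-9.90695601e-05,  9.52136482e-01,  3.05673207e-01,
         7.76593987e+01],
       [ 9.99999355e-01,  4.40061743e-04, -1.04663849e-03,
         2.27409556e-01],
       [-1.13105777e-03,  3.05672907e-01, -9.52135912e-01,
        -1.43716741e+02],
       [ 0.00000000e+00,  0.00000000e+00,  0.00000000e+00,
         1.00000000e+00]])}
```

View pics/top0.png

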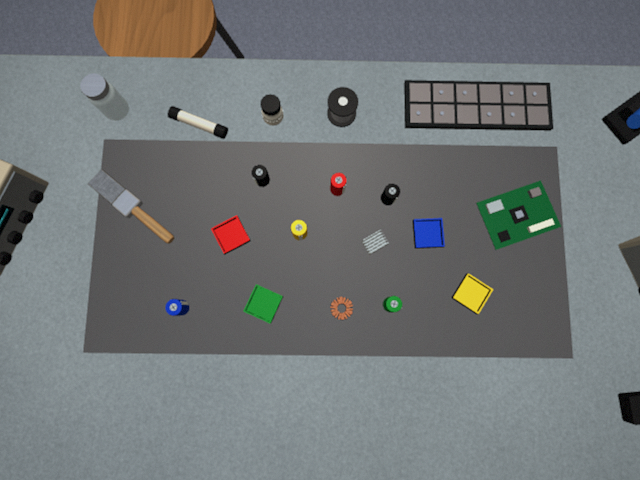

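View pics/scene0.png

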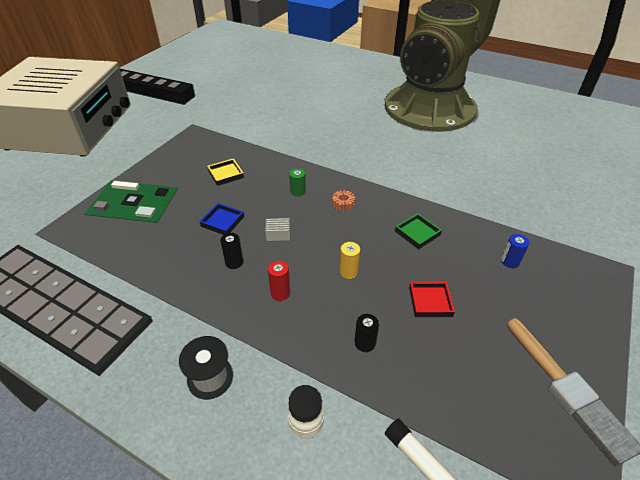

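The top view shows the caps' tops near blue (174,307), green (394,303), yellow (299,228) and red (338,181), with black at (260,173) and (391,189). The trays are near blue (429,233), green (264,303), yellow (473,293) and red (231,235). The arm is out of view. I'll enlarge crops of each.

```bash
cat > h.py <<'E'
import numpy as np,cv2
from scipy.spatial.transform import Rotation as R
from rig import *
def ray(p,K,xyz,Rm,z):
    d=Rm@np.array([(p[0]-K[0,2])/K[0,0],-(p[1]-K[1,2])/K[1,1],-1]); return xyz+d*(z-xyz[2])/d[2]
def fixed(n,p,z):
    c=camera_params(n);return ray(p,c['intrinsics'],c['xyz'],R.from_euler('xyz',c['rotation']).as_matrix(),z)
def wrist(p,z,s):
    c=camera_params('wrist');T=np.eye(4);T[:3,:3]=R.from_euler('xyz',s['ee_rot']).as_matrix();T[:3,3]=s['tcp_pos']
    M=T@c['mount'];return ray(p,c['intrinsics'],M[:3,3],M[:3,:3],z)
def go(s,x,y,z,axis=None):
    """tool-frame shift to world x,y,z ; twist to bring the tool y axis along world angle axis (deg)"""
    Rm=R.from_euler('xyz',s['ee_rot']).as_matrix();d=Rm.T@(np.array([x,y,z])-s['tcp_pos'])
    ya=np.degrees(np.arctan2(Rm[1,1],Rm[0,1]))
    tw=None if axis is None else -((axis-ya+90)%180-90)
    return d.round(1),None if tw is None else round(tw,1),round(ya,1)
E
python3 - <<'E'
from h import *
im=cv2.imread('pics/top0.png')
caps=dict(blue=(174,307),green=(394,303),yellow=(299,228),red=(338,181),ba=(260,173),bb=(391,189))
t=[]
for k,(x,y) in caps.items():
    t.append(cv2.resize(im[y-15:y+15,x-15:x+15],(260,260),interpolation=cv2.INTER_NEAREST))
cv2.imwrite('pics/caps.png',np.vstack([np.hstack(t[:3]),np.hstack(t[3:])]))
hsv=cv2.cvtColor(im,cv2.COLOR_BGR2HSV)
for k,(x,y),lo,hi in [('blue',(429,233),105,130),('green',(264,303),45,80),('yellow',(473,293),20,35),('red',(231,235),0,8)]:
    m=cv2.inRange(hsv,(lo,110,50),(hi,255,255));w=np.zeros_like(m);w[y-26:y+26,x-26:x+26]=m[y-26:y+26,x-26:x+26]
    r=cv2.minAreaRect(cv2.findNonZero(w));b=[fixed('top',q,14)[:2] for q in cv2.boxPoints(r)]
    c=np.mean(b,0);e=b[1]-b[0];print(k,r,c.round(1),np.linalg.norm(e),np.linalg.norm(b[2]-b[1]),np.degrees(np.arctan2(e[1],e[0]))%90)
E
```

```text
blue ((428.6529235839844, 232.48822021484375), (29.298065185546875, 29.60485076904297), 85.60128784179688) [ 581.3 -188.9] 58.09690395445196 57.7367459914311 5.363833337895926
green ((262.53424072265625, 303.42462158203125), (30.124853134155273, 30.290374755859375), 24.443954467773438) [440.6 128.1] 56.229226580156805 57.32962594447837 67.51646113124062
yellow ((472.59210205078125, 293.1673889160156), (31.239595413208008, 30.386314392089844), 31.429563522338867) [ 465.3 -269.6] 59.15211250554819 58.24311555606965 57.168860158651164
red ((230.01954650878906, 234.037353515625), (29.612083435058594, 30.033906936645508), 62.35402297973633) [572.4 195.5] 57.55508177948577 58.80266921218475 29.539342253313663
```

View pics/caps.png

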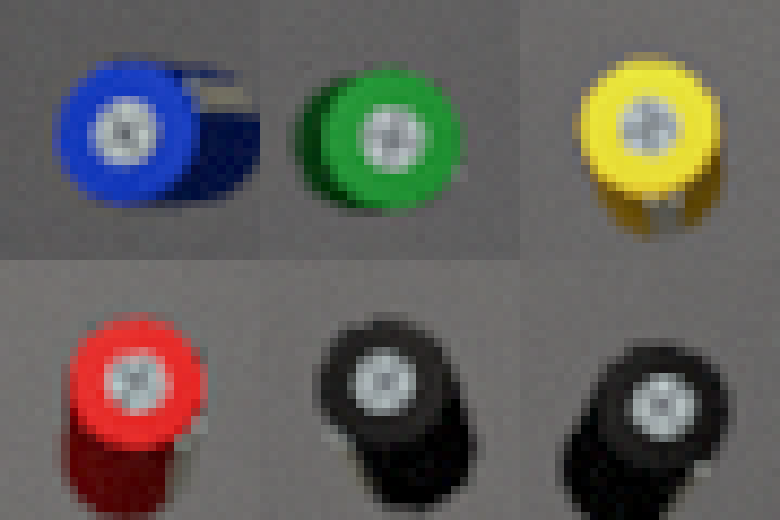

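```bash
python3 - <<'E'
from h import *
H=dict(blue=((172.9,306.7),52),green=((393.7,303.4),47),yellow=((298.4,227.2),57),red=((338.3,179.6),62),ba=((258.6,171.6),52),bb=((391.9,190.5),57))
for k,(p,z) in H.items(): print(k,fixed('top',p,z).round(1))
print(go(get_state(),*fixed('top',(172.9,306.7),52)[:2],120,0))
E
```

```text
blue [431.5 283.6  52. ]
green [ 442.9 -113.8   47. ]
yellow [579.2  61.8  57. ]
red [669.7 -10.7  62. ]
ba [686.  139.6  52. ]
bb [ 651.8 -111.4   57. ]
(array([293.6, 174.7, 110.7]), np.float64(68.0), np.float64(-112.0))
```

{"api": "carry_out", "payload": {"deltas": [[55, 29, 17, 10, 0], [55, 29, 17, 10, 0], [55, 29, 17, 10, 0], [55, 29, 17, 10, 0], [55, 29, 17, 10, 0]], "grip_force": 40}}

```text
clock: 0.52
tcp_pos: [328.2, 421.4, 180.4]
ee_rot: [3.141, 0.0, -0.384]
contact_force: [0.6, 0.9, 1.3]
gripper_width: 0.647
gripper_force: 0.0
```

{"api": "carry_out", "payload": {"deltas": [[55, 29, 18, 11, 0], [55, 29, 18, 11, 0], [55, 29, 18, 11, 0], [55, 29, 18, 11, 0], [55, 0, 0, 0, 0]]}}

```text
clock: 0.93
tcp_pos: [409.4, 308.0, 134.5]
ee_rot: [3.137, 0.001, -0.389]
contact_force: [-0.2, 1.0, -0.4]
gripper_width: 0.647
gripper_force: 0.0
```

```bash
python3 - <<'E'
from h import *
s=get_state();print(s)
cv2.imwrite('pics/w1.png',read_camera('wrist')[:,:,::-1])
print(go(s,431.5,283.6,70),go(s,431.5,283.6,17))
E
```

```text
{'clock': 0.9333, 'q': array([ 1.03830019e+00, -1.82707839e-01, -3.02254221e-01, -5.12358628e-04,
       -1.45583716e+00,  1.43515340e-01]), 'joint_vel': array([ 0.06903974,  0.00490356,  0.04257228, -0.00363558, -0.01268229,
       -0.08834713]), 'joint_torque': array([ -2.59018622, -26.81237161,  35.16431093,   7.37628624,
         0.18053576,   0.79568345]), 'tcp_pos': array([409.37912793, 308.01367113, 134.48654141]), 'ee_rot': array([ 3.13712534e+00,  1.15954977e-03, -3.89043323e-01]), 'contact_force': array([-0.16609764,  0.99162301, -0.37726192]), 'torque': array([ 0.07046762,  0.09610136, -0.05804496]), 'gripper_force': 0.0, 'gripper_width': 0.6468261231816995}
(array([29.8, 13.9, 64.5]), None, np.float64(-112.3)) (array([ 29.9,  13.7, 117.5]), None, np.float64(-112.3))
```

View pics/w1.png

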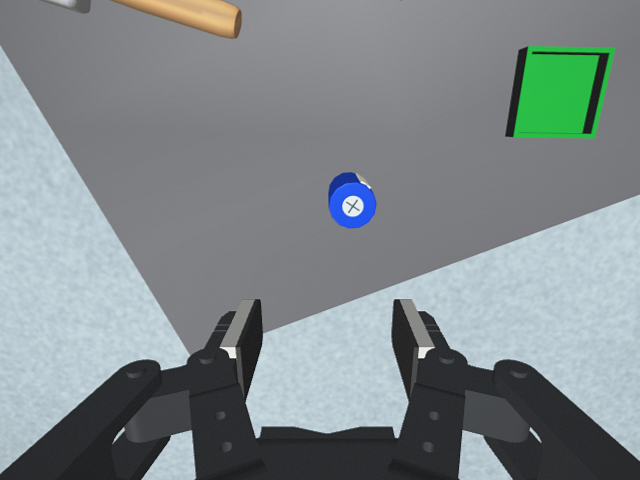

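The wrist view shows the blue can's top at (353,205). The green tray's rim corners are near (524,46), (614,48), (597,138) and (507,136).

```bash
python3 - <<'E'
from h import *
s=get_state();print(wrist((353,205),52,s),wrist((560.5,92),14,s))
b=wrist((353,205),52,s);print(go(s,b[0],b[1],17))
E
```

```text
[428.90063612 283.08705375  52.        ] [439.29260437 127.46562998  14.        ]
(array([ 28.8,  16.9, 118.6]), None, np.float64(-112.3))
```

{"api": "carry_out", "payload": {"deltas": [[55, 29, 16, 10, 0], [55, 0, 0, 36, 0], [55, 0, 0, 36, 0], [55, 0, 0, 35, 0], [55, 0, 0, 0, 0]]}}

```text
clock: 1.4
tcp_pos: [425.2, 284.0, 12.7]
ee_rot: [3.131, 0.006, -0.386]
contact_force: [-0.5, -1.3, -1.6]
gripper_width: 0.646
gripper_force: 0.0
```

{"api": "carry_out", "payload": {"deltas": [[20, 0, 0, 0, 0], [20, 0, 0, 0, 0], [20, 0, 0, 0, 0], [20, 0, 0, 0, 0]]}}

```text
clock: 1.73
tcp_pos: [430.1, 288.5, 23.2]
ee_rot: [-3.137, -0.002, -0.384]
contact_force: [-0.9, -0.3, 4.3]
gripper_width: 0.342
gripper_force: 40.1
```

{"api": "carry_out", "payload": {"deltas": [[20, 0, 0, 0, 0], [20, 0, 0, 0, 0]]}}

```text
clock: 1.9
tcp_pos: [430.2, 288.4, 23.2]
ee_rot: [-3.137, -0.002, -0.384]
contact_force: [-3.3, 1.3, 7.4]
gripper_width: 0.337
gripper_force: 40.1
```

```bash
python3 - <<'E'
from h import *
s=get_state();print(s['tcp_pos'],s['ee_rot'],s['contact_force'],s['joint_vel'].round(2),s['gripper_force'])
print(go(s,580,-189,100))
E
```

```text
[430.16409328 288.43872363  23.16061915] [-3.13717144e+00 -1.76516117e-03 -3.84139956e-01] [-3.31081584  1.29708563  7.41821933] [-0.  0.  0.  0. -0.  0.] 40.14154851436615
(array([318. , 386.1, -78. ]), None, np.float64(-112.0))
```

{"api": "carry_out", "payload": {"deltas": [[20, 0, 0, -20, 0], [20, 0, 0, -30, 0], [20, 20, 24, -28, 0], [20, 24, 29, 0, 0], [20, 24, 29, 0, 0]]}}

```text
clock: 2.32
tcp_pos: [462.4, 185.8, 101.4]
ee_rot: [-3.137, -0.003, -0.383]
contact_force: [1.3, 0.3, -1.4]
gripper_width: 0.338
gripper_force: 39.8
```

{"api": "carry_out", "payload": {"deltas": [[20, 24, 29, 0, 0], [20, 24, 29, 0, 0], [20, 24, 29, 0, 0], [20, 24, 29, 0, 0], [20, 24, 29, 0, 0]]}}

```text
clock: 2.73
tcp_pos: [518.5, 4.4, 99.3]
ee_rot: [-3.14, -0.001, -0.385]
contact_force: [0.9, 0.1, 0.5]
gripper_width: 0.334
gripper_force: 39.8
```

{"api": "carry_out", "payload": {"deltas": [[20, 24, 29, 0, 0], [20, 24, 29, 0, 0], [20, 24, 29, 0, 0], [20, 0, 0, 0, 0], [20, 0, 0, 0, 0]]}}

```text
clock: 3.15
tcp_pos: [552.2, -103.4, 98.3]
ee_rot: [3.142, 0.0, -0.389]
contact_force: [-0.3, 1.0, -0.2]
gripper_width: 0.337
gripper_force: 39.8
```

```bash
python3 - <<'E'
from h import *
s=get_state();print(s['tcp_pos'],s['ee_rot'],s['contact_force'],s['joint_vel'].round(2),s['gripper_force'],s['q'])
print(go(s,580,-189,26))
cv2.imwrite('pics/w2.png',read_camera('wrist')[:,:,::-1])
E
```

```text
[ 552.22938078 -103.40928772   98.34312808] [ 3.14152846e+00  3.62112299e-06 -3.88505182e-01] [-0.25838934  1.0329843  -0.18591178] [ 0.05 -0.03 -0.02 -0.    0.   -0.01] 39.80613112449646 [ 1.72225977e-01 -3.57387962e-02 -2.33639989e-01  5.34783548e-05
 -1.37293234e+00  1.01005465e+00]
(array([58.1, 68.7, 72.3]), None, np.float64(-112.3))
```

View pics/w2.png

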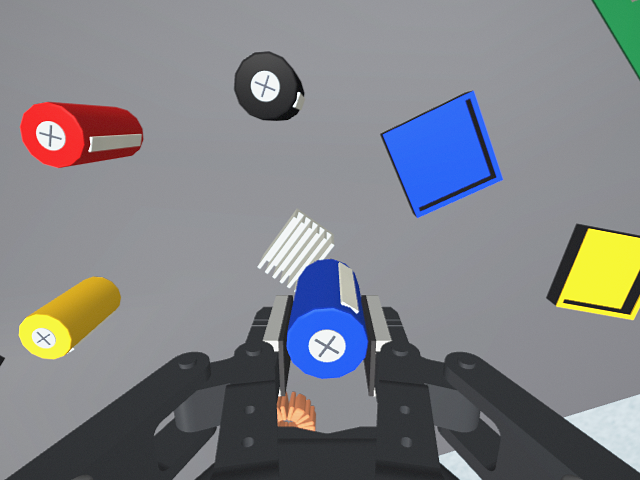

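The blue can is held upright with its top at (327,346). The blue tray's rim corners are (381,133), (472,92), (502,180) and (417,216). Also visible are the red top (50,135), the yellow top (43,338) and a black top (265,86).

```bash
python3 - <<'E'
from h import *
s=get_state()
c=wrist((327,346),98.3-21+50,s);t=np.mean([wrist(p,14,s) for p in [(381,133),(472,92),(502,180),(417,216)]],0)
print('can',c,'tray',t,'red',wrist((50,135),62,s),'yel',wrist((43,338),57,s))
d=t-c;print(go(s,*(s['tcp_pos'][:2]+d[:2]),26))
E
```

```text
can [ 553.31131524 -103.15485292  127.3       ] tray [ 579.28524675 -189.53456013   14.        ] red [667.83654514  -9.84820178  62.        ] yel [576.54150868  63.20856178  57.        ]
(array([56.6, 70.2, 72.4]), None, np.float64(-112.2))
```

{"api": "carry_out", "payload": {"deltas": [[20, 19, 23, 0, 0], [20, 19, 24, 0, 0], [20, 19, 23, 10, 0], [20, 0, 0, 25, 0], [20, 0, 0, 20, 0]]}}

```text
clock: 3.62
tcp_pos: [579.2, -187.7, 42.8]
ee_rot: [-3.141, -0.001, -0.385]
contact_force: [0.3, 0.6, -1.5]
gripper_width: 0.336
gripper_force: 39.8
```

{"api": "carry_out", "payload": {"deltas": [[20, 0, 0, 0, 0], [20, 0, 0, 0, 0]]}}

```text
clock: 3.78
tcp_pos: [578.2, -186.7, 42.8]
ee_rot: [3.141, 0.002, -0.383]
contact_force: [1.0, 0.4, -0.7]
gripper_width: 0.34
gripper_force: 39.8
```

```bash
python3 - <<'E'
from h import *
s=get_state();print(s['tcp_pos'],s['contact_force'])
print(go(s,579.5,-189.3,26))
E
```

```text
[ 578.18874585 -186.74582752   42.82114757] [ 1.03978293  0.38840576 -0.66081668]
(array([ 2.2,  1.9, 16.8]), None, np.float64(-112.0))
```

{"api": "carry_out", "payload": {"deltas": [[20, 2, 2, 6, 0], [20, 0, 0, 6, 0], [20, 0, 0, 2, 0], [20, 0, 0, 0, 0]]}}

```text
clock: 4.12
tcp_pos: [579.7, -190.1, 29.0]
ee_rot: [-3.142, 0.0, -0.384]
contact_force: [0.1, 0.5, -0.9]
gripper_width: 0.337
gripper_force: 39.8
```

{"api": "carry_out", "payload": {"deltas": [[20, 0, 0, 1.5, 0], [20, 0, 0, 0, 0]]}}

```text
clock: 4.28
tcp_pos: [579.9, -190.4, 27.8]
ee_rot: [-3.142, -0.0, -0.385]
contact_force: [-0.5, -0.1, -0.8]
gripper_width: 0.338
gripper_force: 39.8
```

{"api": "carry_out", "payload": {"deltas": [[20, 0, 0, 1.5, 0], [20, 0, 0, 0, 0]]}}

```text
clock: 4.45
tcp_pos: [579.9, -190.5, 26.3]
ee_rot: [3.142, -0.0, -0.385]
contact_force: [0.6, -0.3, 0.4]
gripper_width: 0.336
gripper_force: 39.9
```

{"api": "carry_out", "payload": {"deltas": [[20, 0, 0, 1, 0], [20, 0, 0, 0, 0]]}}

```text
clock: 4.62
tcp_pos: [580.1, -190.6, 26.2]
ee_rot: [3.141, -0.001, -0.385]
contact_force: [-1.2, 0.7, 3.8]
gripper_width: 0.341
gripper_force: 40.4
```

{"api": "carry_out", "payload": {"deltas": [[20, 0, 0, 1, 0], [20, 0, 0, 0, 0]]}}

```text
clock: 4.78
tcp_pos: [580.1, -190.6, 26.2]
ee_rot: [3.141, -0.001, -0.384]
contact_force: [-3.7, 2.0, 10.4]
gripper_width: 0.336
gripper_force: 40.9
```

{"api": "carry_out", "payload": {"deltas": [[20, 0, 0, -1.5, 0], [36, 0, 0, 0, 0], [45, 0, 0, 0, 0], [55, 0, 0, 0, 0], [55, 0, 0, 0, 0]]}}

```text
clock: 5.2
tcp_pos: [579.6, -190.4, 25.2]
ee_rot: [3.141, 0.0, -0.385]
contact_force: [0.8, 0.2, 0.3]
gripper_width: 0.643
gripper_force: 0.0
```

{"api": "carry_out", "payload": {"deltas": [[55, 0, 0, -15, 0], [55, 0, 0, -30, 0], [55, 0, 0, -35, 0], [55, 0, 0, -10, 0], [55, 0, 0, 0, 0]]}}

```text
clock: 5.62
tcp_pos: [581.9, -191.0, 120.6]
ee_rot: [-3.14, -0.007, -0.385]
contact_force: [-0.1, -0.0, 0.5]
gripper_width: 0.644
gripper_force: 0.0
```

```bash
python3 - <<'E'
from h import *
s=get_state();print(s['tcp_pos'],s['contact_force'],s['gripper_width'])
print(go(s,442,-113.8,110))
cv2.imwrite('pics/w3.png',read_camera('wrist')[:,:,::-1])
E
```

```text
[ 581.87394154 -190.97441407  120.55829801] [-0.1354755  -0.03173025  0.49097529] 0.6440136308562984
(array([-158.7,  -19. ,    9.4]), None, np.float64(-112.0))
```

View pics/w3.png

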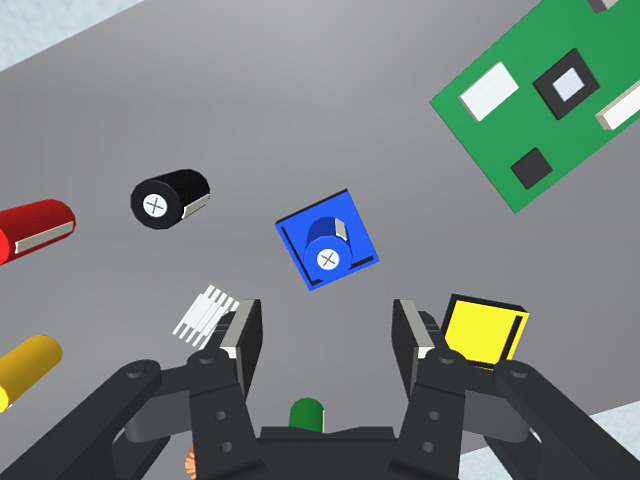

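Blue stands upright in its tray with its top at (328,260). Next is green.

{"api": "carry_out", "payload": {"deltas": [[55, -39, -5, 0, 0], [55, -40, -5, 0, 0], [55, -40, -5, 0, 0], [55, -40, -5, 0, 0], [55, 0, 0, 20, 0]]}}

```text
clock: 6.08
tcp_pos: [438.8, -110.6, 101.2]
ee_rot: [-3.135, -0.011, -0.383]
contact_force: [2.3, -0.1, 2.0]
gripper_width: 0.642
gripper_force: 0.0
```

{"api": "carry_out", "payload": {"deltas": [[55, 0, 0, 20, 0], [55, 0, 0, 0, 0], [55, 0, 0, 0, 0]]}}

```text
clock: 6.33
tcp_pos: [438.8, -112.3, 74.4]
ee_rot: [3.14, 0.003, -0.385]
contact_force: [0.4, 0.3, 0.5]
gripper_width: 0.646
gripper_force: 0.0
```

```bash
python3 - <<'E'
from h import *
s=get_state();im=read_camera('wrist')
print(s['tcp_pos'],s['joint_vel'].round(2))
h=cv2.cvtColor(im,cv2.COLOR_RGB2HSV);m=cv2.inRange(h,(45,100,110),(80,255,255))
n,l,st,c=cv2.connectedComponentsWithStats(m);print([(st[i],c[i].round(1)) for i in range(1,n) if st[i,4]>300])
print(go(s,441.5,-113.5,19))
cv2.imwrite('pics/w4.png',im[:,:,::-1])
E
```

```text
[ 438.83436499 -112.33425745   74.35857134] [-0.01  0.01  0.05  0.02 -0.01  0.  ]
[(array([ 302,  228,   58,   78, 2723], dtype=int32), array([328.1, 268. ])), (array([   0,  353,   43,   71, 2022], dtype=int32), array([ 16.8, 387.1]))]
(array([ 3.1, -0. , 55.4]), None, np.float64(-112.0))
```

View pics/w4.png

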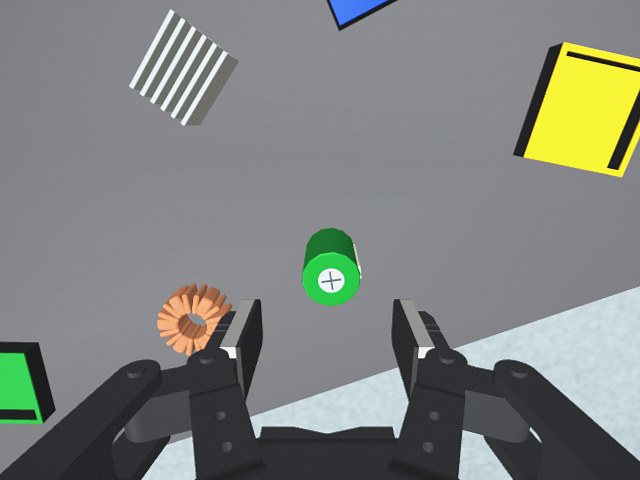

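The green top is at (331,280), midway between the fingers. The choke at (195,318) is to the left.

```bash
python3 - <<'E'
from h import *
s=get_state()
g=wrist((331,280),47,s);print(g,wrist((195,318),18,s),go(s,g[0],g[1],19))
E
```

```text
[ 440.55227861 -115.67127397   47.        ] [436.42158814 -24.74632649  18.        ] (array([ 2. ,  2.5, 56.5]), None, np.float64(-112.1))
```

{"api": "carry_out", "payload": {"deltas": [[55, 2, 1, 20, 0], [55, 0, 0, 20, 0], [55, 0, 0, 15, 0], [55, 0, 0, 0, 0], [55, 0, 0, 0, 0]]}}

```text
clock: 6.8
tcp_pos: [441.5, -114.3, 20.9]
ee_rot: [3.14, 0.001, -0.385]
contact_force: [0.7, 0.6, 0.5]
gripper_width: 0.645
gripper_force: 0.0
```

{"api": "carry_out", "payload": {"deltas": [[20, 0, 0, 0, 0], [20, 0, 0, 0, 0], [20, 0, 0, 0, 0], [20, 0, 0, 0, 0], [20, 0, 0, 0, 0]]}}

```text
clock: 7.22
tcp_pos: [442.6, -114.0, 22.4]
ee_rot: [-3.141, -0.003, -0.384]
contact_force: [0.3, 0.6, 5.4]
gripper_width: 0.339
gripper_force: 39.8
```

```bash
python3 - <<'E'
from h import *
s=get_state();print(go(s,440,127.8,100))
E
```

```text
(array([ -92.9, -223.2,  -77.7]), None, np.float64(-112.0))
```

{"api": "carry_out", "payload": {"deltas": [[20, 0, 0, -20, 0], [20, 0, 0, -30, 0], [20, -10, -24, -27, 0], [20, -14, -33, 0, 0], [20, -14, -33, 0, 0]]}}

```text
clock: 7.63
tcp_pos: [440.6, -15.2, 99.7]
ee_rot: [-3.139, -0.003, -0.387]
contact_force: [1.0, 0.3, -2.3]
gripper_width: 0.339
gripper_force: 39.6
```

{"api": "carry_out", "payload": {"deltas": [[20, -14, -33, 0, 0], [20, -14, -33, 0, 0], [20, -14, -33, 0, 0], [20, 0, 0, 0, 0], [20, 0, 0, 0, 0]]}}

```text
clock: 8.05
tcp_pos: [437.7, 92.9, 97.4]
ee_rot: [3.141, 0.001, -0.381]
contact_force: [0.1, 0.0, -0.7]
gripper_width: 0.342
gripper_force: 39.7
```

```bash
python3 - <<'E'
from h import *
s=get_state();print(s['tcp_pos'],s['gripper_force'],go(s,440,127.8,42))
cv2.imwrite('pics/w5.png',read_camera('wrist')[:,:,::-1])
E
```

```text
[437.7153621   92.85501728  97.42718887] 39.730297923088074 (array([-10.9, -33.3,  55.4]), None, np.float64(-111.8))
```

View pics/w5.png

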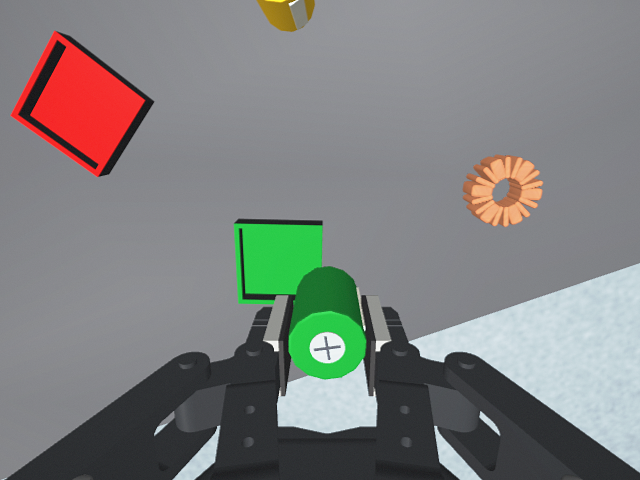

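The green can is upright in the grip with its top at (328,347). The green tray is centred near (281,262), and the red tray's corners are (58,31), (153,101), (101,177) and (12,114).

```bash
python3 - <<'E'
from h import *
s=get_state()
c=wrist((328,347),97.4-20.4+45,s);t=wrist((281,261),14,s)
print('can',c,'tray',t,'red tray',np.mean([wrist(p,14,s) for p in [(58,31),(153,101),(101,177),(12,114)]],0))
t=(t[:2]+[440,127.8])/2;d=t-c[:2];print(t,go(s,*(s['tcp_pos'][:2]+d),42))
E
```

```text
can [435.82116819  91.70683893 122.        ] tray [440.83438851 122.36964134  14.        ] red tray [570.33307153 190.59062476  14.        ]
[440.41719425 125.08482067] (array([ -8.2, -32.7,  55.4]), None, np.float64(-111.9))
```

{"api": "carry_out", "payload": {"deltas": [[20, -4, -16, 0, 0], [20, -4, -17, 0, 0], [20, 0, 0, 20, 0], [20, 0, 0, 25, 0], [20, 0, 0, 10, 0]]}}

```text
clock: 8.52
tcp_pos: [441.7, 123.2, 39.4]
ee_rot: [3.139, 0.003, -0.387]
contact_force: [-0.3, -0.0, -1.2]
gripper_width: 0.339
gripper_force: 39.7
```

{"api": "carry_out", "payload": {"deltas": [[20, 0, 0, 4, 0], [20, 0, 0, 4, 0], [20, 0, 0, 0, 0], [20, 0, 0, 0, 0]]}}

```text
clock: 8.85
tcp_pos: [443.8, 124.8, 35.7]
ee_rot: [-3.141, -0.001, -0.385]
contact_force: [-0.1, 0.7, -0.5]
gripper_width: 0.336
gripper_force: 39.7
```

{"api": "carry_out", "payload": {"deltas": [[20, -2, 0, 5, 0], [20, 0, 0, 3, 0], [20, 0, 0, 0, 0], [20, 0, 0, 0, 0]]}}

```text
clock: 9.18
tcp_pos: [441.2, 125.6, 26.6]
ee_rot: [3.141, 0.0, -0.385]
contact_force: [0.3, -0.3, -0.7]
gripper_width: 0.337
gripper_force: 39.7
```

{"api": "carry_out", "payload": {"deltas": [[20, 0, 0, 1.5, 0], [20, 0, 0, 0, 0]]}}

```text
clock: 9.35
tcp_pos: [441.6, 125.8, 25.5]
ee_rot: [-3.141, -0.001, -0.385]
contact_force: [0.5, 0.7, 1.1]
gripper_width: 0.335
gripper_force: 39.9
```

{"api": "carry_out", "payload": {"deltas": [[20, 0, 0, 1, 0], [20, 0, 0, 0, 0]]}}

```text
clock: 9.52
tcp_pos: [441.7, 125.8, 25.4]
ee_rot: [-3.141, -0.001, -0.384]
contact_force: [-3.0, -1.1, 7.1]
gripper_width: 0.336
gripper_force: 40.5
```

{"api": "carry_out", "payload": {"deltas": [[20, 0, 0, -1, 0], [36, 0, 0, 0, 0], [45, 0, 0, 0, 0], [55, 0, 0, 0, 0], [55, 0, 0, 0, 0]]}}

```text
clock: 9.93
tcp_pos: [441.2, 125.6, 24.9]
ee_rot: [3.141, 0.0, -0.385]
contact_force: [-0.2, -0.5, -0.0]
gripper_width: 0.642
gripper_force: 0.0
```

{"api": "carry_out", "payload": {"deltas": [[55, 0, 0, -15, 0], [55, 0, 0, -30, 0], [55, 0, 0, -30, 0], [55, 0, 0, 0, 0], [55, 0, 0, 0, 0]]}}

```text
clock: 10.35
tcp_pos: [442.2, 126.3, 102.0]
ee_rot: [-3.138, -0.002, -0.385]
contact_force: [0.3, -0.2, -1.0]
gripper_width: 0.642
gripper_force: 0.0
```

```bash
python3 - <<'E'
from h import *
s=get_state();print(s['tcp_pos'],go(s,578,62.5,100))
cv2.imwrite('pics/w6.png',read_camera('wrist')[:,:,::-1])
E
```

```text
[442.23859877 126.34546138 101.99312834] (array([149.8,   8.2,   2.3]), None, np.float64(-112.0))
```

View pics/w6.png

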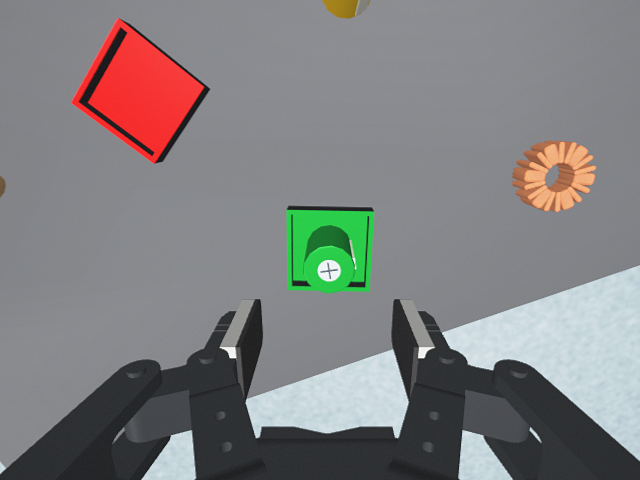

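Green stands upright in its tray with its top at (329,270). Next is yellow.

{"api": "carry_out", "payload": {"deltas": [[55, 37, 2, 0, 0], [55, 38, 2, 0, 0], [55, 38, 2, 0, 0], [55, 37, 2, 0, 0], [55, 0, 0, 0, 0]]}}

```text
clock: 10.82
tcp_pos: [579.4, 58.9, 95.1]
ee_rot: [3.136, 0.005, -0.388]
contact_force: [-1.9, -0.0, -2.3]
gripper_width: 0.646
gripper_force: 0.0
```

{"api": "carry_out", "payload": {"deltas": [[55, 0, 0, 15, 0], [55, 0, 0, 0, 0], [55, 0, 0, 0, 0]]}}

```text
clock: 11.07
tcp_pos: [576.1, 61.5, 82.9]
ee_rot: [3.139, 0.003, -0.385]
contact_force: [0.3, 0.1, -0.5]
gripper_width: 0.643
gripper_force: 0.0
```

```bash
python3 - <<'E'
from h import *
s=get_state();im=read_camera('wrist')
print(s['tcp_pos'],go(s,578,62.5,21))
cv2.imwrite('pics/w7.png',im[:,:,::-1])
E
```

```text
[576.05682308  61.47226276  82.87654828] (array([ 1.6, -1.9, 61.9]), None, np.float64(-112.1))
```

View pics/w7.png

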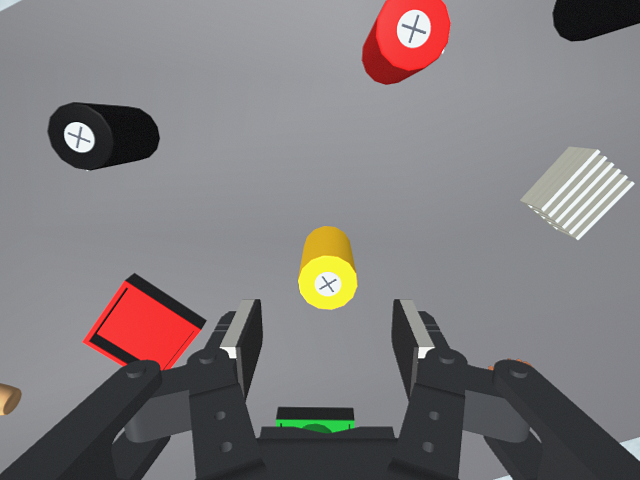

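The yellow top is at (328,284), centred between the fingers, so I go down and grip.

{"api": "carry_out", "payload": {"deltas": [[55, 1, 0, 20, 0], [55, 0, 0, 20, 0], [55, 0, 0, 20, 0], [55, 0, 0, 0, 0], [55, 0, 0, 0, 0]]}}

```text
clock: 11.53
tcp_pos: [577.7, 61.6, 25.3]
ee_rot: [3.14, 0.0, -0.384]
contact_force: [0.3, -0.2, 1.2]
gripper_width: 0.643
gripper_force: 0.0
```

{"api": "carry_out", "payload": {"deltas": [[20, 0, 0, 0, 0], [20, 0, 0, 0, 0], [20, 0, 0, 0, 0], [20, 0, 0, 0, 0], [20, 0, 0, 0, 0]]}}

```text
clock: 11.95
tcp_pos: [579.5, 61.9, 27.5]
ee_rot: [-3.14, -0.003, -0.384]
contact_force: [-0.8, 1.0, 6.6]
gripper_width: 0.336
gripper_force: 39.7
```

```bash
python3 - <<'E'
from h import *
s=get_state();print(go(s,465,-269.6,100));print('yel can',wrist((328,284),57,dict(ee_rot=[3.139,.003,-.385],tcp_pos=np.array([576.1,61.5,82.9]))))
E
```

```text
(array([ 18.4, 350.1, -73.1]), None, np.float64(-112.0))
yel can [576.47008895  60.14004417  57.        ]
```

{"api": "carry_out", "payload": {"deltas": [[20, 0, 0, -20, 0], [20, 0, 0, -30, 0], [20, 1, 20, -25, 0], [20, 2, 35, 0, 0], [20, 2, 35, 0, 0]]}}

```text
clock: 12.37
tcp_pos: [549.9, -23.7, 102.7]
ee_rot: [-3.139, -0.004, -0.383]
contact_force: [0.3, -0.6, -1.1]
gripper_width: 0.334
gripper_force: 39.6
```

{"api": "carry_out", "payload": {"deltas": [[20, 2, 35, 0, 0], [20, 2, 35, 0, 0], [20, 2, 35, 0, 0], [20, 2, 35, 0, 0], [20, 2, 35, 0, 0]]}}

```text
clock: 12.78
tcp_pos: [492.0, -191.0, 100.7]
ee_rot: [-3.141, -0.001, -0.385]
contact_force: [1.0, 0.8, -0.7]
gripper_width: 0.34
gripper_force: 39.6
```

{"api": "carry_out", "payload": {"deltas": [[20, 2, 30, 0, 0], [20, 0, 0, 0, 0], [20, 0, 0, 0, 0]]}}

```text
clock: 13.03
tcp_pos: [482.7, -219.5, 100.4]
ee_rot: [-3.141, -0.0, -0.388]
contact_force: [-0.2, 0.3, -1.0]
gripper_width: 0.339
gripper_force: 39.7
```

```bash
python3 - <<'E'
from h import *
s=get_state();print(s['tcp_pos'],s['gripper_force'],go(s,465,-269.6,42))
cv2.imwrite('pics/w8.png',read_camera('wrist')[:,:,::-1])
E
```

```text
[ 482.7282711  -219.50115329  100.43616478] 39.67986524105072 (array([ 2.5, 53.1, 58.4]), None, np.float64(-112.2))
```

View pics/w8.png

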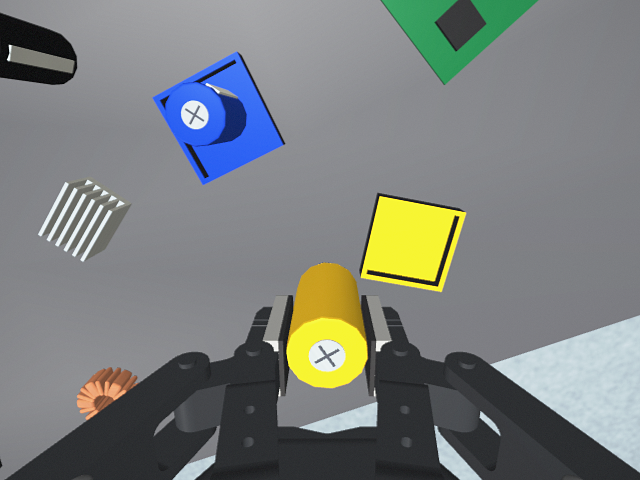

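The yellow can is held with its top at (327,355). The yellow tray's rim corners are (378,194), (466,211), (442,291) and (361,275).

```bash
python3 - <<'E'
from h import *
s=get_state()
c=wrist((327,355),100.4-25.5+55,s);t=np.mean([wrist(p,14,s) for p in [(378,194),(466,211),(442,291),(361,275)]],0)
print('can',c,'tray',t)
t=(t[:2]+[465,-269.6])/2;d=t-c[:2];print(t,go(s,*(s['tcp_pos'][:2]+d),42))
E
```

```text
can [ 481.2245576  -218.30764089  129.9       ] tray [ 463.8517548  -271.37977401   14.        ]
[ 464.4258774  -270.48988701] (array([ 4.1, 54.7, 58.3]), None, np.float64(-112.1))
```

{"api": "carry_out", "payload": {"deltas": [[20, 2, 27, 0, 0], [20, 2, 28, 0, 0], [20, 0, 0, 20, 0], [20, 0, 0, 25, 0], [20, 0, 0, 10, 0]]}}

```text
clock: 13.5
tcp_pos: [465.3, -269.3, 41.9]
ee_rot: [-3.141, 0.004, -0.385]
contact_force: [-0.6, 0.4, -1.2]
gripper_width: 0.34
gripper_force: 39.8
```

{"api": "carry_out", "payload": {"deltas": [[20, 0, 0, 3, 0], [20, 0, 0, 0, 0], [20, 0, 0, 0, 0]]}}

```text
clock: 13.75
tcp_pos: [467.3, -270.5, 43.5]
ee_rot: [3.141, -0.002, -0.383]
contact_force: [-0.0, -0.4, -0.4]
gripper_width: 0.338
gripper_force: 39.8
```

{"api": "carry_out", "payload": {"deltas": [[20, -1, 0, 5, 0], [20, 0, 0, 5, 0], [20, 0, 0, 2, 0], [20, 0, 0, 0, 0], [20, 0, 0, 0, 0]]}}

```text
clock: 14.17
tcp_pos: [465.7, -270.4, 30.6]
ee_rot: [-3.142, -0.001, -0.385]
contact_force: [0.2, 0.5, 1.6]
gripper_width: 0.338
gripper_force: 39.8
```

{"api": "carry_out", "payload": {"deltas": [[20, 0, 0, 1.5, 0], [20, 0, 0, 0, 0]]}}

```text
clock: 14.33
tcp_pos: [465.9, -270.5, 30.5]
ee_rot: [3.141, -0.002, -0.384]
contact_force: [-3.3, 3.8, 9.0]
gripper_width: 0.335
gripper_force: 40.6
```

{"api": "carry_out", "payload": {"deltas": [[20, 0, 0, 1, 0], [20, 0, 0, 0, 0]]}}

```text
clock: 14.5
tcp_pos: [466.1, -270.6, 30.5]
ee_rot: [3.141, -0.002, -0.384]
contact_force: [-4.6, 5.5, 14.8]
gripper_width: 0.335
gripper_force: 41.4
```

{"api": "carry_out", "payload": {"deltas": [[20, 0, 0, -2, 0], [36, 0, 0, 0, 0], [45, 0, 0, 0, 0], [55, 0, 0, 0, 0], [55, 0, 0, 0, 0]]}}

```text
clock: 14.92
tcp_pos: [465.1, -270.4, 29.2]
ee_rot: [3.141, 0.001, -0.385]
contact_force: [0.2, -0.3, -0.0]
gripper_width: 0.641
gripper_force: 0.0
```

{"api": "carry_out", "payload": {"deltas": [[55, 0, 0, -15, 0], [55, 0, 0, -30, 0], [55, 0, 0, -35, 0], [55, 0, 0, 0, 0], [55, 0, 0, 0, 0]]}}

```text
clock: 15.33
tcp_pos: [466.7, -270.8, 112.1]
ee_rot: [-3.141, -0.005, -0.385]
contact_force: [0.4, 0.5, -0.8]
gripper_width: 0.641
gripper_force: 0.0
```

```bash
python3 - <<'E'
from h import *
s=get_state();print(s['tcp_pos'],go(s,668.7,-10.3,105))
cv2.imwrite('pics/w9.png',read_camera('wrist')[:,:,::-1])
E
```

```text
[ 466.71758743 -270.7821248   112.11949673] (array([  89.4, -317.2,    7.7]), None, np.float64(-112.0))
```

View pics/w9.png

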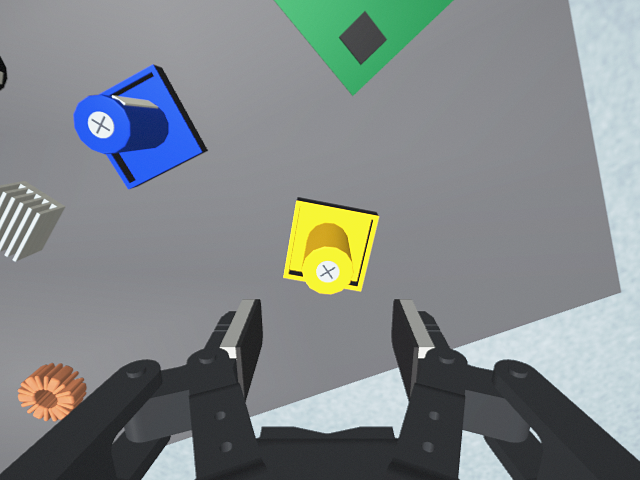

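Yellow stands upright in its tray with its top at (328,271). Last is red.

{"api": "carry_out", "payload": {"deltas": [[55, 10, -35, 0, 0], [55, 10, -35, 0, 0], [55, 10, -35, 0, 0], [55, 10, -35, 0, 0], [55, 10, -35, 0, 0]]}}

```text
clock: 15.8
tcp_pos: [577.4, -125.4, 107.8]
ee_rot: [3.141, 0.002, -0.385]
contact_force: [-0.1, -0.6, 0.6]
gripper_width: 0.639
gripper_force: 0.0
```

{"api": "carry_out", "payload": {"deltas": [[55, 10, -35, 0, 0], [55, 10, -35, 0, 0], [55, 10, -35, 0, 0], [55, 0, 0, 0, 0], [55, 0, 0, 0, 0]]}}

```text
clock: 16.22
tcp_pos: [644.3, -39.3, 106.7]
ee_rot: [3.139, 0.004, -0.383]
contact_force: [0.6, -1.4, -0.7]
gripper_width: 0.644
gripper_force: 0.0
```

```bash
cat > red.py <<'E'
from h import *
s=get_state();im=read_camera('wrist')
h=cv2.cvtColor(im,cv2.COLOR_RGB2HSV);m=cv2.inRange(h,(0,150,200),(8,255,255))
n,l,st,c=cv2.connectedComponentsWithStats(m);print([(st[i],c[i].round(1)) for i in range(1,n) if st[i,4]>300])
print(s['tcp_pos'],go(s,668.7,-10.3,80))
cv2.imwrite('pics/wr.png',im[:,:,::-1])
E
python3 red.py
```

```text
[(array([ 238,  226,   53,   51, 1669], dtype=int32), array([264.1, 250.5])), (array([ 42, 389,  46,  46, 457], dtype=int32), array([ 66.9, 407.5]))]
[644.34480067 -39.2570847  106.65741698] (array([ 11.9, -36. ,  26.5]), None, np.float64(-111.9))
```

```bash
python3 - <<'E'
from h import *
s=get_state();r=wrist((264.3,251.3),62,s);print(r,go(s,r[0],r[1],26))
E
```

```text
[667.00227742 -13.77549177  62.        ] (array([ 11.6, -33.4,  81.2]), None, np.float64(-112.0))
```

{"api": "carry_out", "payload": {"deltas": [[55, 6, -17, 0, 0], [55, 6, -17, 0, 0], [55, 0, 0, 10, 0], [55, 0, 0, 5, 0], [55, 0, 0, 0, 0]]}}

```text
clock: 16.68
tcp_pos: [666.8, -14.9, 92.0]
ee_rot: [3.14, 0.004, -0.386]
contact_force: [-0.3, -0.1, -0.8]
gripper_width: 0.642
gripper_force: 0.0
```

{"api": "carry_out", "payload": {"deltas": [[55, 0, 0, 0, 0]]}}

```text
clock: 16.77
tcp_pos: [667.6, -14.9, 93.9]
ee_rot: [3.14, 0.001, -0.386]
contact_force: [-0.9, 0.5, -0.2]
gripper_width: 0.644
gripper_force: 0.0
```

```bash
python3 red.py
```

```text
[(array([ 294,  256,   56,   53, 1784], dtype=int32), array([321.5, 281.7]))]
[667.59546981 -14.94598393  93.88450045] (array([-0.7, -4.7, 13.9]), None, np.float64(-112.1))
```

{"api": "carry_out", "payload": {"deltas": [[55, 0, -3, 10, 0], [55, 0, 0, 20, 0], [55, 0, 0, 20, 0], [55, 0, 0, 15, 0], [55, 0, 0, 0, 0]]}}

```text
clock: 17.23
tcp_pos: [667.2, -11.3, 24.9]
ee_rot: [3.139, 0.006, -0.386]
contact_force: [-0.6, -0.1, -1.2]
gripper_width: 0.644
gripper_force: 0.0
```

{"api": "carry_out", "payload": {"deltas": [[55, 0, 0, 0, 0], [20, 0, 0, 0, 0], [20, 0, 0, 0, 0], [20, 0, 0, 0, 0], [20, 0, 0, 0, 0]]}}

```text
clock: 17.65
tcp_pos: [670.6, -11.2, 31.6]
ee_rot: [-3.141, -0.003, -0.385]
contact_force: [-1.1, -0.9, 4.4]
gripper_width: 0.338
gripper_force: 39.4
```

{"api": "carry_out", "payload": {"deltas": [[20, 0, 0, 0, 0]]}}

```text
clock: 17.73
tcp_pos: [670.6, -11.2, 31.6]
ee_rot: [-3.141, -0.003, -0.385]
contact_force: [-0.1, 0.1, 7.2]
gripper_width: 0.338
gripper_force: 39.5
```

```bash
python3 - <<'E'
from h import *
s=get_state();print(go(s,571.4,193,105))
E
```

```text
(array([-168.4, -152.1,  -73.7]), None, np.float64(-112.0))
```

{"api": "carry_out", "payload": {"deltas": [[20, 0, 0, -20, 0], [20, 0, 0, -30, 0], [20, -10, -9, -24, 0], [20, -24, -22, 0, 0], [20, -24, -22, 0, 0]]}}

```text
clock: 18.15
tcp_pos: [636.4, 60.2, 105.7]
ee_rot: [-3.139, -0.003, -0.387]
contact_force: [-0.4, 1.4, -1.9]
gripper_width: 0.339
gripper_force: 39.5
```

{"api": "carry_out", "payload": {"deltas": [[20, -24, -22, 0, 0], [20, -24, -22, 0, 0], [20, -24, -22, 0, 0], [20, 0, 0, 0, 0], [20, 0, 0, 0, 0]]}}

```text
clock: 18.57
tcp_pos: [593.1, 149.8, 103.6]
ee_rot: [-3.141, 0.0, -0.382]
contact_force: [0.1, -0.1, -1.5]
gripper_width: 0.339
gripper_force: 39.6
```

```bash
python3 red.py
```

```text
[(array([ 224,  243,   84,   79, 3001], dtype=int32), array([268.1, 281.3])), (array([ 287,  322,   81,   71, 3490], dtype=int32), array([326.3, 356.2]))]
[593.06914944 149.79869679 103.59075801] (array([129.9, 120.4,  23.5]), None, np.float64(-111.9))
```

View pics/wr.png

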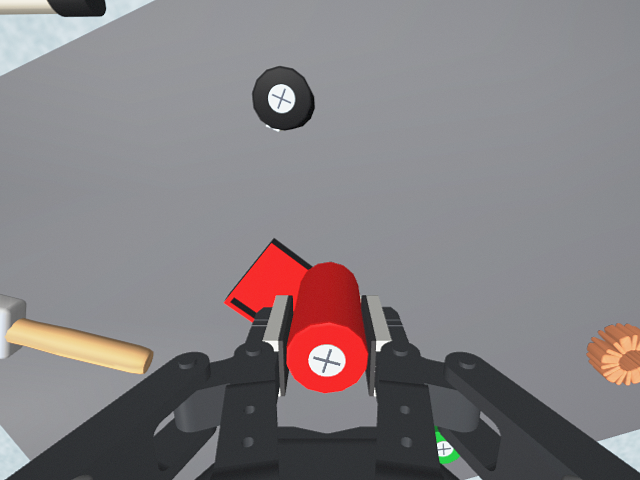

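The red can is held upright with its top at (327,360). The tray's visible rim corners are (274,241) and (225,301).

```bash
python3 - <<'E'
from h import *
s=get_state()
a=wrist((274,241),14,s)[:2];b=wrist((225,301),14,s)[:2];e=(b-a);print(np.linalg.norm(e))
n=np.array([-e[1],e[0]])/np.linalg.norm(e); m=(a+b)/2
n=n if n@(np.array([571,193])-m)>0 else -n
t=m+28*n;c=wrist((327,360),103.6-29.6+60,s)[:2];print('tray',t,'can',c)
t=(t+np.array([572.4,195.5])+np.array([570.3,190.6]))/3;d=t-c;print(t,go(s,*(s['tcp_pos'][:2]+d),45))
E
```

```text
56.96186663049894
tray [571.14978254 191.06912773] can [590.26864251 149.55519553]
[571.28326085 192.38970924] (array([-33.6, -32.6,  58.6]), None, np.float64(-112.0))
```

{"api": "carry_out", "payload": {"deltas": [[20, -16, -16, 0, 0], [20, -17, -16, 0, 0], [20, 0, 0, 20, 0], [20, 0, 0, 25, 0], [20, 0, 0, 7, 0]]}}

```text
clock: 19.03
tcp_pos: [573.5, 188.8, 47.4]
ee_rot: [3.138, 0.004, -0.386]
contact_force: [-1.7, 0.1, -2.0]
gripper_width: 0.341
gripper_force: 39.6
```

{"api": "carry_out", "payload": {"deltas": [[20, 0, 0, 0, 0], [20, 0, 0, 0, 0], [20, 0, 0, 0, 0]]}}

```text
clock: 19.28
tcp_pos: [576.4, 189.8, 53.3]
ee_rot: [-3.14, -0.002, -0.385]
contact_force: [-0.4, -1.0, 0.1]
gripper_width: 0.337
gripper_force: 39.6
```

{"api": "carry_out", "payload": {"deltas": [[20, -3, -1, 6, 0], [20, 0, 0, 6, 0], [20, 0, 0, 4, 0], [20, 0, 0, 0, 0], [20, 0, 0, 0, 0]]}}

```text
clock: 19.7
tcp_pos: [572.8, 192.0, 35.4]
ee_rot: [3.141, 0.0, -0.385]
contact_force: [0.5, -1.0, -0.5]
gripper_width: 0.336
gripper_force: 39.5
```

{"api": "carry_out", "payload": {"deltas": [[20, 0, 0, 1.5, 0], [20, 0, 0, 0, 0]]}}

```text
clock: 19.87
tcp_pos: [573.1, 192.2, 34.6]
ee_rot: [-3.141, -0.001, -0.385]
contact_force: [0.2, -1.1, 1.7]
gripper_width: 0.335
gripper_force: 39.7
```

{"api": "carry_out", "payload": {"deltas": [[20, 0, 0, 1, 0], [20, 0, 0, 0, 0]]}}

```text
clock: 20.03
tcp_pos: [573.3, 192.1, 34.6]
ee_rot: [-3.141, -0.001, -0.384]
contact_force: [-2.7, -0.9, 6.9]
gripper_width: 0.34
gripper_force: 40.4
```

{"api": "carry_out", "payload": {"deltas": [[20, 0, 0, -1, 0], [36, 0, 0, 0, 0], [45, 0, 0, 0, 0], [55, 0, 0, 0, 0], [55, 0, 0, 0, 0]]}}

```text
clock: 20.45
tcp_pos: [572.8, 192.1, 33.8]
ee_rot: [3.141, 0.0, -0.385]
contact_force: [-0.1, 0.3, -0.2]
gripper_width: 0.648
gripper_force: 0.0
```

{"api": "carry_out", "payload": {"deltas": [[55, 0, 0, -15, 0], [55, 0, 0, -30, 0], [55, 0, 0, -35, 0], [55, 0, 0, -30, 0], [55, 0, 0, 0, 0]]}}

```text
clock: 20.87
tcp_pos: [575.8, 193.0, 152.3]
ee_rot: [-3.134, -0.008, -0.384]
contact_force: [0.7, -0.7, 1.1]
gripper_width: 0.643
gripper_force: 0.0
```

{"api": "carry_out", "payload": {"deltas": [[55, -30, -20, 0, 0], [55, -30, -20, 0, 0], [55, -30, -20, 0, 0], [55, -30, -20, 0, 0], [55, 0, 0, 0, 0]]}}

```text
clock: 21.28
tcp_pos: [488.9, 315.4, 143.7]
ee_rot: [-3.141, 0.001, -0.38]
contact_force: [1.2, -1.2, -0.2]
gripper_width: 0.647
gripper_force: 0.0
```

```bash
python3 - <<'E'
from h import *
s=get_state();print(s['tcp_pos'],s['contact_force'],s['gripper_width'])
a=read_camera('scene')[110:400,60:560,::-1];w=read_camera('wrist')[:,:,::-1]
a=cv2.resize(a,(500,290));w=cv2.resize(w,(400,300))
o=np.zeros((600,500,3),np.uint8);o[:290]=a;o[300:,:400]=w
cv2.imwrite('pics/fin.png',o)
E
```

```text
[488.85052975 315.41886523 143.6821064 ] [ 1.18704828 -1.16248164 -0.18841357] 0.6470149892233151
```

View pics/fin.png

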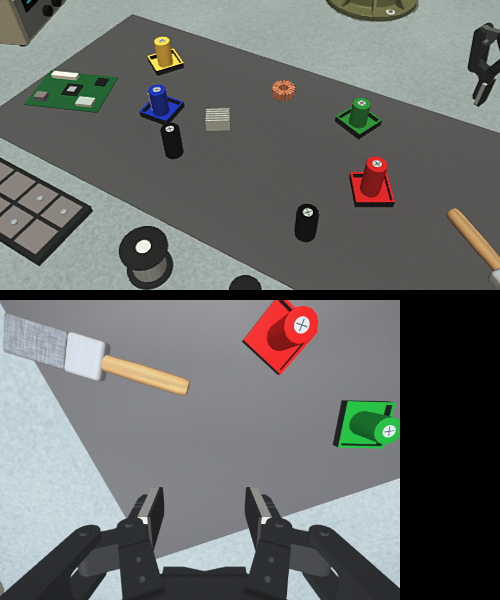

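All four cans stand upright in their own trays, both black ones are untouched, and the gripper is clear and open. I'm handing in.

```bash
python3 -c "
from rig import *
print(sign_off())"
```

```text
the job is handed in; nothing more can be done
None
```

The four coloured capacitors stand upright in their own trays, placed in the order blue, green, yellow, red; the black ones are untouched, the gripper is open and clear, and the job was handed in at about 21 s.

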